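# Hang rinsed workshop cups on the draining pegs

### The arm

A 6-joint arm with a two-finger parallel gripper is mounted at the origin on the work surface. World frame = base frame: x ahead of the robot, y to its left, z up, the work surface at z = 0. Lengths are in m, angles in rad, forces in N, time in s.
With the tool pointing down it reaches from about 0.425 to 1.125 m from the base axis. Payload 14.9 kg.
Tool frame: the origin (TCP) lies between the finger pads; the fingertips stand 8 mm ahead of it and the grasp point (between the pads) lies 11 mm behind it (bot.tcp_to_tips is the distance from the TCP to the fingertips, in m); z points along the fingers, y is the line along which they close (so a half turn about z gives the same grasp; the last joint's range is limited). The gripper opens to 91 mm and grips with 3 to 60 N. Pads are 32 mm wide; open, the fingers measure 118 mm over their backs; the gripper's body (76 mm by 178 mm) begins 60 mm behind the grasp point.
Start: joints at [-1.279, 0.379, 1.734, -0, 1.028, -0.033], TCP at [0.223, -0.663, 0.222] pointing down, gripper open.
Joint ranges: [-2.77, 2.77], [-0.74, 2.19], [0, 2.66], [-1.06, 4.2], [0.31, 2.87], [-3.08, 3.08]. Speed limits (rad/s): [1.89, 1.89, 2.39, 3.14, 3.14, 3.14].

### API

Orientations are given as a rotation vector (axis times angle).
In Python, from rig import bot, get_image, find_in gives the robot as it stands.
- The arm moves only by the tool drive_tool, never from a script. Its argument "commands" is a list of rows, each an object of numbers: "dx", "dy", "dz": the shift along the tool's x, y, z in m; "wx", "wy", "wz": the turn, a rotation vector about the tool's x, y, z in rad. A call has 1 to 8 rows; each row shifts and turns the commanded pose from where the row before left it, along the tool's axes as they then stand; what a row does not reach is not made up. A row lasts 1/10 s, in which the tool goes at most 50 mm and 8.59 degrees, less where a joint would pass 70% of its speed; a pose out of reach is approached as far as the arm can. A call is refused whole if a number of a shift passes 0.05 or a number of a turn 0.15, either way. A call with a gripper value outside its range is refused whole. "jaw" is the closure in counts, from 0 (fully open) to 255 (shut), set as the call begins (left out, the last holds). The fingers move at their own pace and stop on an object; "force" is the grip in N (left out, the last holds). Time passes only in rows, so rows that do not move let the fingers close. It gives the time, the measured TCP pose, the force, the opening and the grip force at its end, in the units of the state.
- bot.observe(): the state, without advancing time (a new reading comes with each control period).
- get_image(name): name is "scene" or "top" or "wrist"; returns a dict with "image" (400x640x3 uint8, blue, green, red), "intrinsics" (3x3 intrinsics, pixels), "extrinsics" (4x4, takes a point from camera to world coordinates). Camera axes: x right, y down, z forward; pixel columns grow to the right and rows downward; lengths in m; the calibration is good to about 2 mm. A picture is of the moment at which its call begins. There is no depth.
- bot.finish_job(): hands the job in; it is judged then, once.
Trained networks look in a picture, given as the dict that the camera call returned (one of the last four; its "shot" number tells which), for a name from the list of things; names that differ only in an ending like _2 or _b are one class to them, and where a whole thing is asked for, a point or a joint stands for the part that bears it (a point fixed in the world has none). Each returns a list of dicts, best first, with "confidence" (0 to 1); they miss things now and then, are a little off and sometimes report something else, mostly with a low value. They report only what shows in the picture. A call takes as long as a camera call.
- find_in(thing, picture): "point" ([x, y, z] in m, in world coordinates, good to about 4 mm: the middle of the surface that is visible of it).
The state is a dict: "time_s": time; "joint_pos": joint angles; "qd": joint speeds; "effort": joint torques, N m; "eef_pos": TCP position; "tcp_rot": TCP orientation; "ft_force": force on the tool from outside, world axes, zero at the start; "moment": the same for the moment, N m; "finger_gap": opening from 0.0 (shut) to 1.0 (fully open); "finger_force": force on a finger pad.
Only numpy, scipy, OpenCV 4.12 (cv2) and the standard library are available. Lean on these libraries where they do the work, as an engineer would, in place of code of your own. Each camera call takes 0.05 s, during which the arm holds its last target. There are 200 camera calls.

### The job

First push the pulled-out drip tray fully home under the draining pegs; then hang the red cup on the red peg and the blue cup on the blue peg, mouth down like the yellow one, each slid on until its bottom rests on the tip of the peg and it lies straight along the peg, and let go. Leave the yellow cup on its peg, and leave the green tin, the tub of studs and the spanner where they are.

Things in the scene. Friction and masses are not known exactly. Their poses are not given: they have to be found in the camera images.
- cup_red: Lies on its side on the bench at the robot's right, mouth roughly away from the robot; its axis is then 29 mm above the bench. Hard round red plastic cup, straight-sided, 58 mm outside diameter, 70 mm tall, 3 mm wall, closed bottom 4 mm thick, no handle, about 60 g (mass varies). Origin: centre of the outside of its bottom; own z runs along its axis from the bottom to the open mouth.
- cup_blue: Lies on its side on the bench at the robot's right, mouth roughly away from the robot; its axis is then 29 mm above the bench. Hard round blue plastic cup, straight-sided, 58 mm outside diameter, 70 mm tall, 3 mm wall, closed bottom 4 mm thick, no handle, about 60 g (mass varies). Origin: centre of the outside of its bottom; own z runs along its axis from the bottom to the open mouth.
- cup_red_floor (a point): Centre of the inside bottom of the red cup, on its axis, 4 mm from the outside of the bottom.
- cup_blue_floor (a point): Centre of the inside bottom of the blue cup, on its axis, 4 mm from the outside of the bottom.
- peg_red: Straight round steel draining peg with a red tip, red root collar (27 mm diameter, 12 mm long) and red mounting pad. Fixed to the cross bar of the drainer; points up and towards the robot at 40 degrees above level. Diameter 24 mm, round-ended, 85 mm long. Origin: root of the peg, 83 mm above the bench; own z runs along the peg from root to tip, own x square to it, upwards and away from the robot, own y level along the bar.
- peg_blue: Straight round steel draining peg with a blue tip, blue root collar (27 mm diameter, 12 mm long) and blue mounting pad. Fixed to the cross bar of the drainer; points up and towards the robot at 40 degrees above level. Diameter 24 mm, round-ended, 85 mm long. Origin: root of the peg, 83 mm above the bench; own z runs along the peg from root to tip, own x square to it, upwards and away from the robot, own y level along the bar.
- peg_red_tip (a point): Tip of the red peg, on its axis, 85 mm from its root. A hung cup's inside bottom touches it and its upper inner wall lies along the peg, so that the cup's axis is about 14 mm below the peg's.
- peg_blue_tip (a point): Tip of the blue peg, on its axis, 85 mm from its root.
- rack: Drainer of dark steel, fixed to the bench: base sheet 150 x 360 x 4 mm, a level cross bar 360 mm long, 24 mm deep, its top 80 mm above the bench, on an upright at each end; three pegs 110 mm apart along the bar, the colours in any order, nothing above them. Origin: on the bench under the middle of the bar; own x points level away from the robot, opposite to the way the pegs lean, own y along the bar.
- drip_tray (a joint): Grey drip tray, 120 x 320 x 26 mm, that slides in the base of the drainer along the rack's x. Value: how far (m) it is pulled out on the far side of the drainer, away from the robot (along the rack's +x); 0 is fully home against its stop. It starts 25 to 50 mm out; pushing it home, towards the robot, takes about 2 N, and it stays where it is left.
- tray_tab (a point): Middle of the top edge of the tray's yellow upright push tab at the tray's far end, 56 mm above the bench; the tab is 12 mm thick along the rack's x, 70 mm wide along its y and 48 mm tall. When the tray is home the tab's middle is 41 mm behind (beyond, seen from the robot) the middle of the cross bar; free space lies beyond it.
- cup_yellow: Already hung mouth-down on the third peg, as the others shall be; leave it. Hard round yellow plastic cup, straight-sided, 58 mm outside diameter, 70 mm tall, 3 mm wall, closed bottom 4 mm thick, no handle, about 60 g (mass varies). Origin: centre of the outside of its bottom; own z runs along its axis from the bottom to the open mouth.
- tin: Round green tin, 60 mm diameter, 85 mm tall, standing. Origin: centre of its underside. Leave it.
- stud_tub: Short white tub, 72 mm diameter, 50 mm tall, with studs standing out to about 100 mm. Origin: centre of its underside. Leave it.
- spanner: Steel spanner, 180 mm long, lying flat. Origin: near its middle, underside. Leave it.

How it is judged:
On the way, in this order (a step that is already met when the one before it is completed fails the run):
1. the drip tray is pushed fully home (value of joint drip_tray below 0.005 m), for 0.2 s.
2. both cups hang on the pegs of their colour (z of cup_red_floor in the frame of peg_red between 0.075 and 0.093 m and distance between cup_red_floor and peg_red_tip below 0.025 m and angle between the z axis of cup_red and the z axis of peg_red, either way round below 0.25 rad and z of cup_blue_floor in the frame of peg_blue between 0.075 and 0.093 m and distance between cup_blue_floor and peg_blue_tip below 0.025 m and angle between the z axis of cup_blue and the z axis of peg_blue, either way round below 0.25 rad), for 0.2 s.
At the end, for the whole second after the job is handed in: Tray within 5 mm of home; red and blue cups mouth-down on the peg of their colour, inside bottom within 8 mm of the tip along the peg and 25 mm in all, axis within 0.25 rad of the peg's, released, at rest; yellow cup within 12 mm of its start (all of step 2 and value of joint drip_tray below 0.005 m and linear speed of each of cup_red, cup_blue below 0.02 m/s and angular speed of each of cup_red, cup_blue below 0.3 rad/s and not (distance of cup_yellow from where it was at the start of the episode above 0.012 m)); the robot touches nothing.
It fails at once if the yellow cup is knocked (moved more than 20 mm) (distance of cup_yellow from where it was at the start of the episode above 0.02 m).
It fails at once if the green tin, the tub or the spanner is moved more than 20 mm (distance of any of tin, stud_tub, spanner from where it was at the start of the episode above 0.02 m).
It also fails if it takes over 72 s, if anything falls off the work surface, if the arm or the gripper's body presses on something with over 40 N, if the wrist force passes 120 N, or if a joint passes its speed limit or range.

## Working session

There is one attempt and no reset: what is moved stays moved. The work goes in short steps, Python scripts to look and compute and a tool call to move; the robot and the scene stay as the last step left them, time stands still between calls to the robot, and variables do not carry over. Pictures are saved under pics/ and viewed, at most 10 in all, crops included, and the job is handed in when it is done.

Besides the shell and the picture viewer there is one more tool, called as name([rows], argument=value, ...), one row to a line, values as JSON. drive_tool: Moves the arm, as the interface text tells. Its arguments: {"type":"object","properties":{"commands":{"type":"array"},"jaw":{"type":"number"},"force":{"type":"number"}},"required":["commands"]}

```bash
mkdir -p pics; ls
python3 - <<'E'
from rig import bot,get_image,find_in
import cv2,numpy as np
ims={n:get_image(n) for n in ("scene","top")}
for n,d in ims.items():
    cv2.imwrite(f"pics/{n}0.png",d["image"])
    print(n,np.round(d["extrinsics"],3).tolist(),np.round(d["intrinsics"],1).tolist())
    for t in ["cup_red","cup_blue","cup_red_floor","peg_red","peg_blue","peg_red_tip","peg_blue_tip","rack","tray_tab","cup_yellow","tin","stud_tub","spanner"]:
        try: r=find_in(t,d)
        except Exception as e: print(t,e); continue
        print(t,[(np.round(x["point"],3).tolist(),round(x["confidence"],2)) for x in r[:3]])
print(bot.observe())
E
```

```text
pics
scene [[0.872, 0.423, -0.246, 0.843], [0.489, -0.753, 0.44, -0.447], [0.001, -0.505, -0.863, 0.856], [0.0, 0.0, 0.0, 1.0]] [[384.3, 0.0, 315.4], [0.0, 384.3, 198.7], [0.0, 0.0, 1.0]]
cup_red [([0.555, -0.393, 0.049], 0.64)]
cup_blue [([0.476, -0.188, 0.06], 0.83)]
cup_red_floor [([0.691, -0.411, 0.088], 0.62), ([0.554, -0.393, 0.053], 0.55)]
peg_red [([0.551, 0.204, 0.115], 0.84)]
peg_blue [([0.592, -0.012, 0.117], 0.68)]
peg_red_tip [([0.548, 0.203, 0.112], 0.85)]
peg_blue_tip [([0.589, -0.012, 0.118], 0.6)]
rack [([0.613, 0.073, 0.006], 0.83), ([0.482, -0.189, 0.048], 0.42)]
tray_tab []
cup_yellow [([0.556, 0.084, 0.124], 0.6)]
tin [([0.688, -0.408, 0.088], 0.78)]
stud_tub [([0.704, -0.226, 0.028], 0.89), ([0.636, 0.096, 0.011], 0.41), ([0.553, -0.392, 0.053], 0.25)]
spanner [([0.781, -0.132, 0.006], 0.85), ([0.59, -0.012, 0.115], 0.27)]
top [[-0.04, -0.979, 0.202, 0.393], [-0.999, 0.039, -0.008, -0.074], [-0.0, -0.202, -0.979, 1.134], [0.0, 0.0, 0.0, 1.0]] [[403.7, 0.0, 313.8], [0.0, 403.7, 199.3], [0.0, 0.0, 1.0]]
cup_red [([0.544, -0.385, 0.053], 0.74), ([0.58, -0.009, 0.11
[... 571 characters left out ...]
'time_s': 1.4, 'joint_pos': array([-1.27928059e+00,  3.78933613e-01,  1.73419614e+00,  2.44501202e-05,
        1.02853533e+00, -3.32869654e-02]), 'qd': array([ 1.63584258e-04, -8.46585866e-05,  5.15883315e-04,  1.71194974e-03,
       -3.40500893e-04, -4.51311053e-06]), 'effort': array([-1.24886483e-03, -7.63690925e+01, -4.34739590e+01,  6.51113712e-02,
        3.90031398e-02, -1.43578546e-05]), 'eef_pos': array([ 0.22339453, -0.66339956,  0.22191016]), 'tcp_rot': array([-3.10018479e+00, -5.07927549e-01, -1.79713743e-05]), 'ft_force': array([-0.08652712, -0.03772375, -1.03297469]), 'moment': array([ 0.01459525,  0.0167073 , -0.02950506]), 'finger_force': 0.0, 'finger_gap': 1.0008595313043063}
```

View pics/scene0.png

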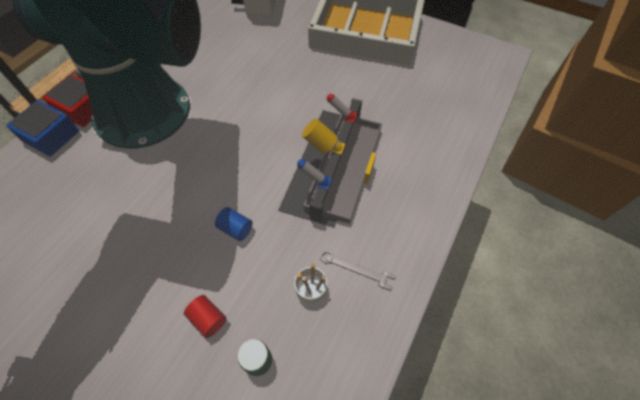

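View pics/top0.png

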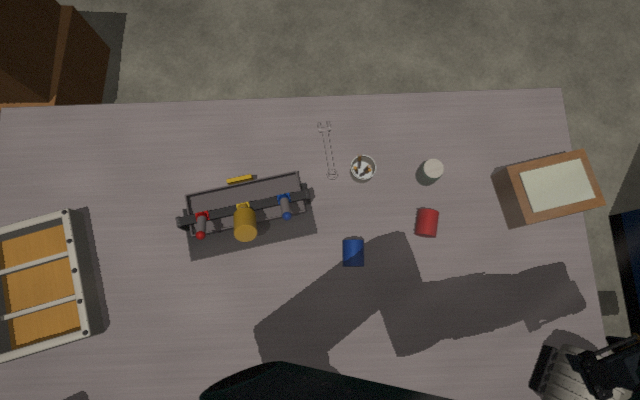

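The pictures show the rack at centre, with peg order along its +y of blue, yellow, red. The tab is at top (240,180), the blue cup at (353,252) and the red cup at (427,222). Next I'll fit the cups' silhouettes and triangulate the peg tips and tab.

```bash
cat > h.py <<'E'
import numpy as np,cv2
from scipy.optimize import minimize,least_squares
from scipy.spatial.transform import Rotation as R
from rig import bot,get_image,find_in
def proj(d,P):
    E=np.linalg.inv(d["extrinsics"]);c=np.atleast_2d(P)@E[:3,:3].T+E[:3,3]
    q=c@np.array(d["intrinsics"]).T;return q[:,:2]/q[:,2:]
def mask(d,col):
    h=cv2.cvtColor(d["image"],cv2.COLOR_BGR2HSV).astype(int);H,S,V=h[...,0],h[...,1],h[...,2]
    hue={"red":(H<8)|(H>172),"blue":(H>105)&(H<130),"yellow":(H>18)&(H<32)}[col]
    return (hue&(S>130)&(V>40)).astype(np.uint8)
def blobs(d,col,amin=4):
    n,l,s,c=cv2.connectedComponentsWithStats(mask(d,col))
    return l,[(i,s[i,4],np.round(c[i],1)) for i in range(1,n) if s[i,4]>=amin]
def cyl(p,a,r=.029,L=.07,n=40):  # p: bottom centre, a: axis
    a=a/np.linalg.norm(a);u=np.cross(a,[.3,.5,.8]);u/=np.linalg.norm(u);v=np.cross(a,u)
    t=np.linspace(0,2*np.pi,n);c=r*(np.cos(t)[:,None]*u+np.sin(t)[:,None]*v)
    return np.vstack([p+c,p+c+a*L])
def iou(d,m,P):
    s=4;q=cv2.convexHull(((proj(d,P)+.5)*s).astype(np.float32)).astype(np.int32)
    M=cv2.resize(m,None,fx=s,fy=s,interpolation=cv2.INTER_NEAREST);r=np.zeros_like(M);cv2.fillConvexPoly(r,q,1)
    return (r&M).sum()/max(1,(r|M).sum())
def crop(d,m,P,pad=12):  # keep the blob near
    q=proj(d,P).mean(0).astype(int);k=np.zeros_like(m);k[max(0,q[1]-pad*2):q[1]+pad*2,max(0,q[0]-pad*2):q[0]+pad*2]=1
    return m*k
def fitcup(ds,col,x0):  # lying cup: centre x,y,yaw of axis
    def P(x):
        a=np.array([np.cos(x[2]),np.sin(x[2]),0]);return cyl(np.array([x[0],x[1],.029])-.035*a,a)
    ms=[crop(d,mask(d,col),P(x0)) for d in ds]
    f=lambda x:-sum(iou(d,m,P(x)) for d,m in zip(ds,ms))
    best=min((minimize(f,x0+[0,0,y],method="Nelder-Mead",options=dict(initial_simplex=np.array([x0+[0,0,y],x0+[.01,0,y],x0+[0,.01,y],x0+[0,0,y+.2]]))) for y in(-.3,0,.3)),key=lambda r:r.fun)
    return best.x,-best.fun/len(ds)
def tri(ds,uvs):
    return least_squares(lambda p:np.concatenate([proj(d,p)[0]-u for d,u in zip(ds,uvs)]),[.6,0,.1])
E
python3 - <<'E'
from h import *
T,S=get_image("top"),get_image("scene")
for c,x0 in(("red",[.54,-.385,0.]),("blue",[.465,-.18,0.])): print(c,fitcup([T,S],c,np.array(x0)))
for n,d in(("top",T),("scene",S)):
  for c in("red","blue","yellow"): print(n,c,[(a,b.tolist()) for _,a,b in blobs(d,c)[1] if 150<b[0]<400])
for n,d,(x,y,w,h) in(("t",T,(170,165,155,70)),("s",S,(280,80,110,145))): cv2.imwrite(f"pics/{n}c.png",cv2.resize(d["image"][y:y+h,x:x+w],None,fx=4,fy=4))
E
cd pics; python3 -c "
import cv2,numpy as np
a=cv2.imread('tc.png');b=cv2.imread('sc.png');print(a.shape,b.shape)"
```

```text
red (array([ 0.54272338, -0.39063141, -0.1647493 ]), np.float64(0.8029032719203955))
blue (array([ 0.46949895, -0.1827033 ,  0.06487249]), np.float64(0.6217817057576838))
top red [(np.int32(80), [202.2, 214.6]), (np.int32(64), [199.9, 235.0])]
top blue [(np.int32(65), [282.8, 196.8]), (np.int32(39), [286.3, 215.1]), (np.int32(360), [351.4, 249.2]), (np.int32(7), [352.9, 263.4]), (np.int32(6), [356.7, 263.5])]
top yellow [(np.int32(145), [239.4, 178.9]), (np.int32(756), [244.3, 222.4])]
scene red [(np.int32(28), [330.1, 97.0]), (np.int32(83), [351.1, 116.8]), (np.int32(960), [204.1, 315.4])]
scene blue [(np.int32(29), [301.1, 162.6]), (np.int32(74), [325.7, 182.8]), (np.int32(502), [232.8, 222.3]), (np.int32(8), [246.6, 228.0])]
scene yellow [(np.int32(260), [338.0, 15.5]), (np.int32(447), [367.3, 21.3]), (np.int32(334), [398.7, 26.3]), (np.int32(808), [322.2, 137.0]), (np.int32(125), [369.6, 165.8])]
(280, 620, 3) (580, 440, 3)
```

View pics/tc.png

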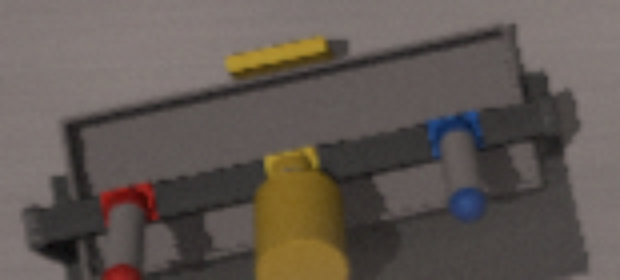

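```bash
sed -i 's/(S>130)&(V>40)/(S>95)\&(V>22)/' h.py
cat >> h.py <<'E'
def rackpts(x,s,names=("blue","red")):  # rack x,y,yaw -> points s along peg
    c,sn=np.cos(x[2]),np.sin(x[2]);X=np.array([c,sn,0]);Y=np.array([-sn,c,0]);O=np.array([x[0],x[1],.083])
    a=-X*np.cos(np.radians(40))+np.array([0,0,np.sin(np.radians(40))])
    return [O+Y*(dict(blue=-.11,yellow=0,red=.11)[n])+x[3]*X+a*s for n in names]
E
python3 - <<'E'
from h import *
T,S=get_image("top"),get_image("scene")
for c,x0 in(("red",[.54,-.385,0.]),("blue",[.465,-.18,0.])):
  for ds in([T,S],[T],[S]): print(c,fitcup(ds,c,np.array(x0)))
B={}
for n,d in(("top",T),("scene",S)):
  for c in("red","blue","yellow"): print(n,c,[(int(a),b.tolist()) for _,a,b in blobs(d,c,15)[1] if 150<b[0]<400])
near=lambda d,c,u:min(blobs(d,c,15)[1],key=lambda b:np.hypot(*(b[2]-u)))[2]
for nm,c,ut,us in(("rtip","red",(200,235),(330,97)),("btip","blue",(286,215),(301,162)),("rpad","red",(202,214),(351,117)),("bpad","blue",(283,197),(326,183)),("tab","yellow",(239,179),(370,166)),("cupY","yellow",(244,222),(322,137))):
  u=[near(T,c,ut),near(S,c,us)];r=tri([T,S],u);B[nm]=r.x;print(nm,r.x.round(4),r.fun.round(1))
def f(x):
  p=rackpts([x[0],x[1],x[2],0],.075);return np.concatenate([B["btip"]-p[0],B["rtip"]-p[1]])
r=least_squares(f,[.6,.1,.18]);print("rack",r.x,r.fun.round(4))
E
```

```text
red (array([ 0.5427572 , -0.39001769, -0.2309233 ]), np.float64(0.8957118077573538))
red (array([ 0.5434048 , -0.39059778, -0.19923825]), np.float64(0.8846542660735949))
red (array([ 0.54219909, -0.39014488, -0.22455864]), np.float64(0.9129107853289008))
blue (array([ 0.46907487, -0.18136637, -0.01728229]), np.float64(0.857378136000311))
blue (array([ 0.46911872, -0.18272064, -0.02572733]), np.float64(0.8886062533121357))
blue (array([ 0.46832037, -0.18135012,  0.04445844]), np.float64(0.8303532170599444))
top red [(91, [202.2, 214.7]), (76, [199.9, 234.9])]
top blue [(78, [283.3, 196.8]), (53, [286.4, 215.5]), (524, [352.6, 252.3])]
top yellow [(159, [239.3, 178.9]), (780, [244.3, 222.4])]
scene red [(41, [329.9, 97.1]), (102, [350.8, 116.9]), (1047, [204.3, 315.7])]
scene blue [(44, [301.0, 162.7]), (110, [325.4, 182.7]), (709, [233.1, 223.2])]
scene yellow [(240, [337.6, 14.8]), (432, [367.4, 21.0]), (335, [398.6, 25.7]), (887, [322.6, 137.4]), (166, [369.3, 166.5])]
rtip [0.5204 0.205  0.1322] [ 0.1  0.1  0.1 -0. ]
btip [ 0.5606 -0.0113  0.1333] [ 0.  0.  0. -0.]
rpad [0.5804 0.2141 0.0814] [ 0.  0.  0. -0.]
bpad [ 0.6205 -0.001   0.0798] [ 0.   0.   0.1 -0. ]
tab [0.6846 0.1229 0.0386] [ 0.3  0.3  0.4 -0.1]
cupY [0.5541 0.1015 0.0993] [-0.5 -0.5 -0.7  0.2]
rack [0.59698369 0.10733677 0.1839547 ] [-0.      0.      0.0021  0.     -0.      0.001 ]
```

Tips and pads triangulate to the required heights, so the rack frame is good: root line about (0.598, 0.107), yaw 0.184. The tray is about 40–46 mm out. I'm moving to a point beyond the tab with the jaws shut.

drive_tool([
  {"wz": 0.141},
  {"dx": 0.032, "dy": -0.0344},
  {"dx": 0.032, "dy": -0.0344},
  {"dx": 0.032, "dy": -0.0344},
  {"dx": 0.032, "dy": -0.0344},
  {"dx": 0.032, "dy": -0.0344},
  {"dx": 0.032, "dy": -0.0344},
  {"dx": 0.032, "dy": -0.0344},
], jaw=255)

```text
$.commands[0]: bad value
```

drive_tool([
  {"dx": 0.032, "dy": -0.0344},
  {"dx": 0.032, "dy": -0.0344},
  {"dx": 0.032, "dy": -0.0344},
  {"dx": 0.032, "dy": -0.0344},
  {"dx": 0.032, "dy": -0.0344},
  {"dx": 0.032, "dy": -0.0344},
  {"dx": 0.032, "dy": -0.0344},
  {"dx": 0.032, "dy": -0.0344},
])

```text
$.commands[0]: bad value
```

drive_tool([
  {"dx": 0.032, "dy": -0.0344},
  {"dx": 0.032, "dy": -0.0344},
  {"dx": 0.032, "dy": -0.0344},
  {"dx": 0.032, "dy": -0.0344},
  {"dx": 0.032, "dy": -0.0344},
  {},
])

```text
$.commands[0]: bad value
```

drive_tool([
  {"dx": 0, "dy": 0, "dz": 0, "wx": 0, "wy": 0, "wz": 0.141},
  {"dx": 0.032, "dy": -0.0344, "dz": 0, "wx": 0, "wy": 0, "wz": 0},
  {"dx": 0.032, "dy": -0.0344, "dz": 0, "wx": 0, "wy": 0, "wz": 0},
  {"dx": 0.032, "dy": -0.0344, "dz": 0, "wx": 0, "wy": 0, "wz": 0},
  {"dx": 0.032, "dy": -0.0344, "dz": 0, "wx": 0, "wy": 0, "wz": 0},
  {"dx": 0.032, "dy": -0.0344, "dz": 0, "wx": 0, "wy": 0, "wz": 0},
  {"dx": 0.032, "dy": -0.0344, "dz": 0, "wx": 0, "wy": 0, "wz": 0},
  {"dx": 0.032, "dy": -0.0344, "dz": 0, "wx": 0, "wy": 0, "wz": 0},
], jaw=255)

```text
time_s: 2.4
eef_pos: [0.4003, -0.3841, 0.2222]
tcp_rot: [3.128, 0.288, 0.001]
ft_force: [1.3, -1.4, -0.4]
finger_gap: 0.329
finger_force: 0.0
```

drive_tool([
  {"dx": 0.032, "dy": -0.0344, "dz": 0, "wx": 0, "wy": 0, "wz": 0},
  {"dx": 0.032, "dy": -0.0344, "dz": 0, "wx": 0, "wy": 0, "wz": 0},
  {"dx": 0.032, "dy": -0.0344, "dz": 0, "wx": 0, "wy": 0, "wz": 0},
  {"dx": 0.032, "dy": -0.0344, "dz": 0, "wx": 0, "wy": 0, "wz": 0},
  {"dx": 0.032, "dy": -0.0344, "dz": 0, "wx": 0, "wy": 0, "wz": 0},
  {"dx": 0.032, "dy": -0.0344, "dz": 0, "wx": 0, "wy": 0, "wz": 0},
  {"dx": 0.032, "dy": -0.0344, "dz": 0, "wx": 0, "wy": 0, "wz": 0},
  {"dx": 0.032, "dy": -0.0344, "dz": 0, "wx": 0, "wy": 0, "wz": 0},
])

```text
time_s: 3.2
eef_pos: [0.6019, -0.0665, 0.2222]
tcp_rot: [3.128, 0.288, 0.001]
ft_force: [1.4, 0.4, -0.4]
finger_gap: -0.001
finger_force: 0.0
```

drive_tool([
  {"dx": 0.032, "dy": -0.0344, "dz": 0, "wx": 0, "wy": 0, "wz": 0},
  {"dx": 0.032, "dy": -0.0344, "dz": 0, "wx": 0, "wy": 0, "wz": 0},
  {"dx": 0.032, "dy": -0.0344, "dz": 0, "wx": 0, "wy": 0, "wz": 0},
  {"dx": 0.032, "dy": -0.0344, "dz": 0, "wx": 0, "wy": 0, "wz": 0},
  {"dx": 0.032, "dy": -0.0344, "dz": 0, "wx": 0, "wy": 0, "wz": 0},
  {"dx": 0, "dy": 0, "dz": 0, "wx": 0, "wy": 0, "wz": 0},
])

```text
time_s: 3.8
eef_pos: [0.7289, 0.1343, 0.2218]
tcp_rot: [-3.127, -0.293, -0.002]
ft_force: [-0.8, -1.4, -0.1]
finger_gap: 0.005
finger_force: 0.0
```

drive_tool([
  {"dx": 0, "dy": 0, "dz": 0.046, "wx": 0, "wy": 0, "wz": 0},
  {"dx": 0, "dy": 0, "dz": 0.046, "wx": 0, "wy": 0, "wz": 0},
  {"dx": 0, "dy": 0, "dz": 0.046, "wx": 0, "wy": 0, "wz": 0},
  {"dx": 0, "dy": 0, "dz": 0.046, "wx": 0, "wy": 0, "wz": 0},
  {"dx": -0.008, "dy": 0, "dz": 0, "wx": 0, "wy": 0, "wz": 0},
  {"dx": -0.008, "dy": 0, "dz": 0, "wx": 0, "wy": 0, "wz": 0},
  {"dx": 0, "dy": 0, "dz": 0, "wx": 0, "wy": 0, "wz": 0},
])

```text
time_s: 4.5
eef_pos: [0.7114, 0.1269, 0.0405]
tcp_rot: [-3.128, -0.288, -0.004]
ft_force: [1.0, 0.3, 0.6]
finger_gap: 0.006
finger_force: 0.0
```

drive_tool([
  {"dx": -0.006, "dy": 0, "dz": 0, "wx": 0, "wy": 0, "wz": 0},
  {"dx": -0.006, "dy": 0, "dz": 0, "wx": 0, "wy": 0, "wz": 0},
  {"dx": -0.006, "dy": 0, "dz": 0, "wx": 0, "wy": 0, "wz": 0},
  {"dx": -0.006, "dy": 0, "dz": 0, "wx": 0, "wy": 0, "wz": 0},
  {"dx": -0.006, "dy": 0, "dz": 0, "wx": 0, "wy": 0, "wz": 0},
  {"dx": -0.006, "dy": 0, "dz": 0, "wx": 0, "wy": 0, "wz": 0},
  {"dx": -0.006, "dy": 0, "dz": 0, "wx": 0, "wy": 0, "wz": 0},
])

```text
time_s: 5.2
eef_pos: [0.6693, 0.1193, 0.0379]
tcp_rot: [-3.128, -0.288, 0.0]
ft_force: [2.4, 0.1, 1.1]
finger_gap: 0.005
finger_force: 1.2
```

Contact is at about 2 N. Now creeping on to the stop.

drive_tool([
  {"dx": -0.004, "dy": 0, "dz": 0, "wx": 0, "wy": 0, "wz": 0},
  {"dx": -0.003, "dy": 0, "dz": 0, "wx": 0, "wy": 0, "wz": 0},
  {"dx": 0, "dy": 0, "dz": 0, "wx": 0, "wy": 0, "wz": 0},
])

```text
time_s: 5.5
eef_pos: [0.6622, 0.118, 0.0377]
tcp_rot: [3.128, 0.288, -0.002]
ft_force: [0.4, -1.0, 0.3]
finger_gap: 0.009
finger_force: 0.0
```

drive_tool([
  {"dx": -0.002, "dy": 0, "dz": 0, "wx": 0, "wy": 0, "wz": 0},
  {"dx": 0, "dy": 0, "dz": 0, "wx": 0, "wy": 0, "wz": 0},
])

```text
time_s: 5.7
eef_pos: [0.6612, 0.1178, 0.0379]
tcp_rot: [-3.128, -0.288, -0.001]
ft_force: [2.9, 1.0, -2.1]
finger_gap: 0.01
finger_force: 1.6
```

drive_tool([
  {"dx": -0.003, "dy": 0, "dz": 0, "wx": 0, "wy": 0, "wz": 0},
  {"dx": 0, "dy": 0, "dz": 0, "wx": 0, "wy": 0, "wz": 0},
])

```text
time_s: 5.9
eef_pos: [0.6611, 0.1177, 0.0384]
tcp_rot: [-3.128, -0.288, -0.011]
ft_force: [20.7, 5.0, -15.4]
finger_gap: 0.003
finger_force: 10.4
```

drive_tool([
  {"dx": -0.003, "dy": 0, "dz": 0, "wx": 0, "wy": 0, "wz": 0},
  {"dx": 0, "dy": 0, "dz": 0, "wx": 0, "wy": 0, "wz": 0},
])

```text
time_s: 6.1
eef_pos: [0.661, 0.1176, 0.039]
tcp_rot: [-3.127, -0.288, -0.021]
ft_force: [36.7, 8.6, -27.1]
finger_gap: 0.005
finger_force: 18.4
```

The tray is home: it hit the stop at x 0.661, as predicted. Retreating and moving over the blue cup, tool x along the cup axis.

drive_tool([
  {"dx": 0.026, "dy": 0, "dz": 0, "wx": 0, "wy": 0, "wz": 0},
  {"dx": 0, "dy": 0, "dz": -0.046, "wx": 0, "wy": 0, "wz": 0},
  {"dx": 0, "dy": 0, "dz": -0.046, "wx": 0, "wy": 0, "wz": 0},
  {"dx": 0, "dy": 0, "dz": -0.046, "wx": 0, "wy": 0, "wz": 0},
  {"dx": 0, "dy": 0, "dz": -0.046, "wx": 0, "wy": 0, "wz": 0},
  {"dx": 0, "dy": 0, "dz": 0, "wx": 0, "wy": 0, "wz": 0.097},
  {"dx": 0, "dy": 0, "dz": 0, "wx": 0, "wy": 0, "wz": 0.097},
])

```text
time_s: 6.8
eef_pos: [0.681, 0.1214, 0.2237]
tcp_rot: [-3.141, 0.022, -0.003]
ft_force: [-0.4, 0.5, -1.0]
finger_gap: 0.006
finger_force: 0.0
```

drive_tool([
  {"dx": -0.0267, "dy": 0.0382, "dz": 0, "wx": 0, "wy": 0, "wz": 0},
  {"dx": -0.0267, "dy": 0.0382, "dz": 0, "wx": 0, "wy": 0, "wz": 0},
  {"dx": -0.0267, "dy": 0.0382, "dz": 0, "wx": 0, "wy": 0, "wz": 0},
  {"dx": -0.0267, "dy": 0.0382, "dz": 0, "wx": 0, "wy": 0, "wz": 0},
  {"dx": -0.0267, "dy": 0.0382, "dz": 0, "wx": 0, "wy": 0, "wz": 0},
  {"dx": -0.0267, "dy": 0.0382, "dz": 0, "wx": 0, "wy": 0, "wz": 0},
  {"dx": -0.0267, "dy": 0.0382, "dz": 0, "wx": 0, "wy": 0, "wz": 0},
  {"dx": -0.0267, "dy": 0.0382, "dz": 0, "wx": 0, "wy": 0, "wz": 0},
], jaw=0)

```text
time_s: 7.6
eef_pos: [0.4623, -0.1831, 0.2219]
tcp_rot: [-3.141, 0.015, 0.001]
ft_force: [0.1, -0.1, -0.5]
finger_gap: 0.673
finger_force: 0.0
```

drive_tool([
  {"dx": 0, "dy": 0, "dz": 0, "wx": 0, "wy": 0, "wz": 0},
  {"dx": 0, "dy": 0, "dz": 0, "wx": 0, "wy": 0, "wz": 0},
])

```text
time_s: 7.8
eef_pos: [0.4634, -0.1825, 0.2219]
tcp_rot: [-3.141, 0.019, 0.001]
ft_force: [-1.1, -0.6, -0.2]
finger_gap: 0.856
finger_force: 0.0
```

Run:
```python
from h import *
d=get_image("wrist");cv2.imwrite("pics/w1.png",d["image"])
s=bot.observe();print(s["joint_pos"].round(3),s["eef_pos"],R.from_rotvec(s["tcp_rot"]).as_matrix().round(3).tolist())
x0=np.array([.469,-.181,0.]);print(d["extrinsics"].round(3).tolist(),mask(d,"blue").sum())
f=fitcup
import h
h.crop=lambda d,m,P:m
print(fitcup([d],"blue",x0))
```

```text
[-0.421  0.056  2.136  0.     0.949  1.161] [ 0.46392333 -0.18192818  0.2219318 ] [[1.0, -0.011, -0.0], [-0.011, -1.0, 0.0], [-0.0, -0.0, -1.0]]
[[-0.013, -0.96, -0.278, 0.542], [-1.0, 0.012, 0.003, -0.184], [0.0, 0.278, -0.961, 0.385], [0.0, 0.0, 0.0, 1.0]] 5053
(array([ 0.46882946, -0.182566  , -0.02903598]), np.float64(0.640931431025433))
```

View pics/w1.png

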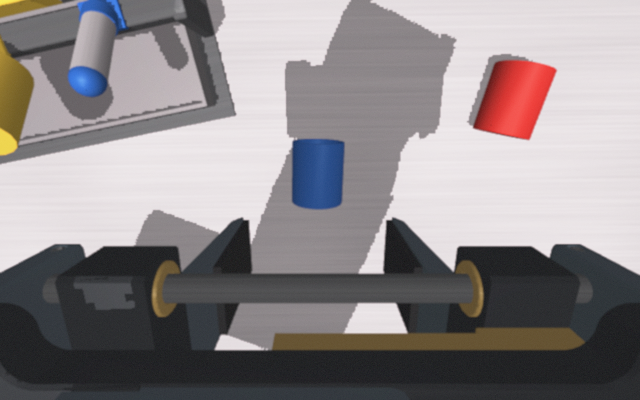

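The cup at (318,173) sits centred between the fingers, and the wrist fit (0.469, −0.183) agrees with the earlier estimate. Descending and gripping.

drive_tool([
  {"dx": 0, "dy": 0, "dz": 0.045, "wx": 0, "wy": 0, "wz": 0},
  {"dx": 0, "dy": 0, "dz": 0.045, "wx": 0, "wy": 0, "wz": 0},
  {"dx": 0, "dy": 0, "dz": 0.045, "wx": 0, "wy": 0, "wz": 0},
  {"dx": 0, "dy": 0, "dz": 0.045, "wx": 0, "wy": 0, "wz": 0},
  {"dx": 0, "dy": 0, "dz": 0.024, "wx": 0, "wy": 0, "wz": 0},
  {"dx": 0, "dy": 0, "dz": 0, "wx": 0, "wy": 0, "wz": 0},
])

```text
time_s: 8.45
eef_pos: [0.4625, -0.18, 0.0149]
tcp_rot: [-3.139, 0.013, 0.008]
ft_force: [0.4, -0.5, 0.7]
finger_gap: 0.995
finger_force: 0.0
```

drive_tool([
  {"dx": 0, "dy": 0, "dz": 0, "wx": 0, "wy": 0, "wz": 0},
  {"dx": 0, "dy": 0, "dz": 0, "wx": 0, "wy": 0, "wz": 0},
  {"dx": 0, "dy": 0, "dz": 0, "wx": 0, "wy": 0, "wz": 0},
  {"dx": 0, "dy": 0, "dz": 0, "wx": 0, "wy": 0, "wz": 0},
  {"dx": 0, "dy": 0, "dz": 0, "wx": 0, "wy": 0, "wz": 0},
  {"dx": 0, "dy": 0, "dz": 0, "wx": 0, "wy": 0, "wz": 0},
  {"dx": 0, "dy": 0, "dz": 0, "wx": 0, "wy": 0, "wz": 0},
], jaw=255, force=20)

```text
time_s: 9.15
eef_pos: [0.4645, -0.1823, 0.0188]
tcp_rot: [3.141, -0.016, 0.002]
ft_force: [-1.9, 2.3, 11.7]
finger_gap: 0.638
finger_force: 19.8
```

drive_tool([
  {"dx": 0, "dy": 0, "dz": -0.045, "wx": 0, "wy": 0, "wz": 0},
  {"dx": 0, "dy": 0, "dz": -0.045, "wx": 0, "wy": 0, "wz": 0},
  {"dx": 0, "dy": 0, "dz": -0.045, "wx": 0, "wy": 0, "wz": 0},
  {"dx": 0, "dy": 0, "dz": -0.045, "wx": 0, "wy": 0, "wz": 0},
  {"dx": 0, "dy": 0, "dz": 0, "wx": 0, "wy": 0, "wz": -0.097},
  {"dx": 0, "dy": 0, "dz": 0, "wx": 0, "wy": 0, "wz": -0.097},
  {"dx": 0.011, "dy": -0.039, "dz": 0, "wx": 0, "wy": 0, "wz": 0},
  {"dx": 0.011, "dy": -0.039, "dz": 0, "wx": 0, "wy": 0, "wz": 0},
])

```text
time_s: 9.95
eef_pos: [0.4711, -0.1009, 0.1984]
tcp_rot: [3.128, 0.285, 0.001]
ft_force: [1.0, -0.2, -0.8]
finger_gap: 0.64
finger_force: 19.8
```

drive_tool([
  {"dx": 0.011, "dy": -0.039, "dz": 0, "wx": 0, "wy": 0, "wz": 0},
  {"dx": 0.011, "dy": -0.039, "dz": 0, "wx": 0, "wy": 0, "wz": 0},
  {"dx": 0, "dy": 0, "dz": 0, "wx": 0, "wy": -0.1396, "wz": 0},
  {"dx": 0, "dy": 0, "dz": 0, "wx": 0, "wy": -0.1396, "wz": 0},
  {"dx": 0, "dy": 0, "dz": 0, "wx": 0, "wy": -0.1396, "wz": 0},
  {"dx": 0, "dy": 0, "dz": 0, "wx": 0, "wy": -0.1396, "wz": 0},
  {"dx": 0, "dy": 0, "dz": 0, "wx": 0, "wy": -0.1396, "wz": 0},
  {"dx": 0, "dy": 0, "dz": 0, "wx": 0, "wy": 0, "wz": 0},
])

```text
time_s: 10.75
eef_pos: [0.4792, -0.0204, 0.1964]
tcp_rot: [2.88, 0.266, -1.056]
ft_force: [-0.3, 0.7, -1.0]
finger_gap: 0.638
finger_force: 19.8
```

```bash
cat >> h.py <<'E'
def todo(tip,s,perp,g=.0265):  # tool-frame shift and turn so that floor is s beyond tip along peg, axis perp off (n up)
    tip=np.array(tip);X=np.array([np.cos(.184),np.sin(.184),0]);c,sn=np.cos(np.radians(40)),np.sin(np.radians(40))
    a=-X*c+[0,0,sn];n=X*sn+[0,0,c];W=np.column_stack([-a,np.cross(-n,-a),-n])
    st=bot.observe();M=R.from_rotvec(st["tcp_rot"]).as_matrix()
    t=tip+a*(s-g)+n*(perp-.011)
    print("shift tool",(M.T@(t-st["eef_pos"])).round(4),"turn",R.from_matrix(M.T@W).as_rotvec().round(4),"pos",st["eef_pos"].round(4),"f",st["ft_force"].round(1),"j",st["joint_pos"].round(2))
BT=[.5553,-.0123,.1378];RT=[.5144,.2039,.1373]
E
python3 - <<'E'
from h import *
todo(BT,.09,-.008)
d=get_image("scene");cv2.imwrite("pics/s2.png",cv2.resize(d["image"][60:260,200:440],None,fx=3,fy=3))
E
```

```text
shift tool [0.0327 0.006  0.0147] turn [-0.0002  0.0048  0.0004] pos [ 0.4792 -0.0204  0.1964] f [-0.3  0.7 -1. ] j [-0.02  0.41  1.88 -0.13  1.54  1.42]
```

View pics/s2.png

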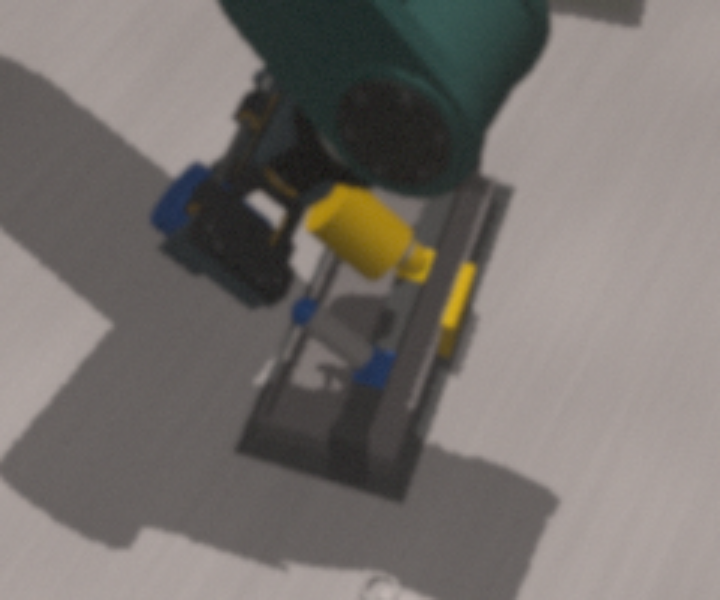

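The cup is held mouth toward the blue peg (cup at (180,200), peg tip at (303,312)) and the yellow cup is clear. Lining up and sliding on.

drive_tool([
  {"dx": 0, "dy": 0.006, "dz": 0.015, "wx": 0, "wy": 0.005, "wz": 0},
  {"dx": 0.033, "dy": 0, "dz": 0, "wx": 0, "wy": 0, "wz": 0},
  {"dx": 0.02, "dy": 0, "dz": 0, "wx": 0, "wy": 0, "wz": 0},
  {"dx": 0.02, "dy": 0, "dz": 0, "wx": 0, "wy": 0, "wz": 0},
  {"dx": 0, "dy": 0, "dz": 0, "wx": 0, "wy": 0, "wz": 0},
])

```text
time_s: 11.3
eef_pos: [0.5259, -0.018, 0.1394]
tcp_rot: [2.888, 0.266, -1.037]
ft_force: [-1.7, -0.2, -0.7]
finger_gap: 0.638
finger_force: 19.8
```

Run:
```python
from h import *
todo(BT,.0,-.012)
for n in("wrist","scene"):
    d=get_image(n);cv2.imwrite(f"pics/{n}3.png",d["image"][60:260,200:440] if n=="scene" else d["image"])
a=cv2.imread("pics/wrist3.png");b=cv2.resize(cv2.imread("pics/scene3.png"),None,fx=2,fy=2)
cv2.imwrite("pics/3.png",np.hstack([cv2.resize(a,(400,250)),cv2.resize(b,(300,250))]))
```

```text
shift tool [ 0.0504 -0.0002  0.0054] turn [-0.0004 -0.0084 -0.0001] pos [ 0.5259 -0.018   0.1394] f [-1.7 -0.2 -0.7] j [-0.02  0.54  1.8  -0.13  1.48  1.43]
```

View pics/3.png

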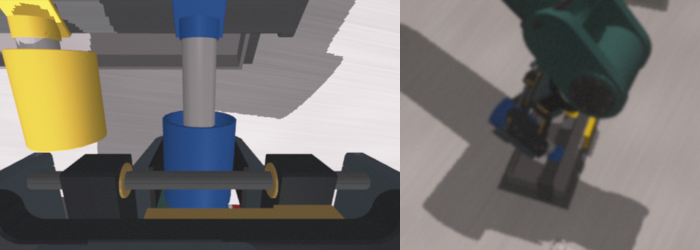

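The peg enters the cup mouth centred, seen at (199,110) in the wrist view. Sliding on to the tip.

drive_tool([
  {"dx": 0.015, "dy": 0, "dz": 0.001, "wx": 0, "wy": -0.006, "wz": 0},
  {"dx": 0.014, "dy": 0, "dz": 0.001, "wx": 0, "wy": 0, "wz": 0},
  {"dx": 0.012, "dy": 0, "dz": 0.001, "wx": 0, "wy": 0, "wz": 0},
  {"dx": 0.004, "dy": 0, "dz": 0.001, "wx": 0, "wy": 0, "wz": 0},
  {"dx": 0, "dy": 0, "dz": 0, "wx": 0, "wy": 0, "wz": 0},
])

```text
time_s: 11.9
eef_pos: [0.5568, -0.0121, 0.1074]
tcp_rot: [2.882, 0.266, -1.051]
ft_force: [0.6, -0.6, -0.1]
finger_gap: 0.641
finger_force: 19.8
```

drive_tool([
  {"dx": 0.003, "dy": 0, "dz": 0, "wx": 0, "wy": 0, "wz": 0},
  {"dx": 0, "dy": 0, "dz": 0, "wx": 0, "wy": 0, "wz": 0},
])

```text
time_s: 12.1
eef_pos: [0.5592, -0.0118, 0.106]
tcp_rot: [2.882, 0.266, -1.05]
ft_force: [0.6, -0.1, -1.6]
finger_gap: 0.639
finger_force: 19.8
```

drive_tool([
  {"dx": 0.002, "dy": 0, "dz": 0, "wx": 0, "wy": 0, "wz": 0},
  {"dx": 0, "dy": 0, "dz": 0, "wx": 0, "wy": 0, "wz": 0},
])

```text
time_s: 12.3
eef_pos: [0.5605, -0.0115, 0.1049]
tcp_rot: [2.881, 0.266, -1.051]
ft_force: [-2.3, -1.1, 2.2]
finger_gap: 0.641
finger_force: 19.8
```

drive_tool([
  {"dx": 0.002, "dy": 0, "dz": 0, "wx": 0, "wy": 0, "wz": 0},
  {"dx": 0, "dy": 0, "dz": 0, "wx": 0, "wy": 0, "wz": 0},
])

```text
time_s: 12.5
eef_pos: [0.561, -0.0111, 0.1043]
tcp_rot: [2.88, 0.265, -1.056]
ft_force: [-10.0, 0.8, 13.3]
finger_gap: 0.635
finger_force: 20.0
```

drive_tool([
  {"dx": 0.001, "dy": 0, "dz": 0.002, "wx": 0, "wy": 0, "wz": 0},
  {"dx": 0, "dy": 0, "dz": 0, "wx": 0, "wy": 0, "wz": 0},
])

```text
time_s: 12.7
eef_pos: [0.5607, -0.0113, 0.1025]
tcp_rot: [2.88, 0.265, -1.056]
ft_force: [-9.7, 0.7, 17.0]
finger_gap: 0.635
finger_force: 20.0
```

```bash
python3 -c "
from h import *
todo(BT,0,-.014)"
```

```text
shift tool [-0.0003  0.      0.0015] turn [-0.0006  0.0047 -0.0003] pos [ 0.5607 -0.0113  0.1025] f [-9.7  0.7 17. ] j [-0.01  0.64  1.72 -0.12  1.48  1.44]
```

Bottom contact is on the tip within 0.3 mm of the prediction. Relaxing, opening and retreating square to the peg.

drive_tool([
  {"dx": -0.002, "dy": 0, "dz": 0.001, "wx": 0, "wy": 0, "wz": 0},
  {"dx": 0, "dy": 0, "dz": 0, "wx": 0, "wy": 0, "wz": 0},
])

```text
time_s: 12.9
eef_pos: [0.5595, -0.0117, 0.1017]
tcp_rot: [2.882, 0.266, -1.05]
ft_force: [-1.1, -0.3, 0.2]
finger_gap: 0.638
finger_force: 20.0
```

drive_tool([
  {"dx": 0, "dy": 0, "dz": 0, "wx": 0, "wy": 0, "wz": 0},
  {"dx": 0, "dy": 0, "dz": 0, "wx": 0, "wy": 0, "wz": 0},
  {"dx": 0, "dy": 0, "dz": 0, "wx": 0, "wy": 0, "wz": 0},
  {"dx": 0, "dy": 0, "dz": 0, "wx": 0, "wy": 0, "wz": 0},
  {"dx": 0, "dy": 0, "dz": 0, "wx": 0, "wy": 0, "wz": 0},
], jaw=0)

```text
time_s: 13.4
eef_pos: [0.5596, -0.0117, 0.1017]
tcp_rot: [2.882, 0.266, -1.05]
ft_force: [-0.2, -0.3, -0.5]
finger_gap: 0.997
finger_force: 0.0
```

drive_tool([
  {"dx": 0, "dy": 0, "dz": -0.02, "wx": 0, "wy": 0, "wz": 0},
  {"dx": 0, "dy": 0, "dz": -0.035, "wx": 0, "wy": 0, "wz": 0},
  {"dx": 0, "dy": 0, "dz": -0.045, "wx": 0, "wy": 0, "wz": 0},
  {"dx": 0, "dy": 0, "dz": -0.03, "wx": 0, "wy": 0, "wz": 0},
  {"dx": 0, "dy": 0, "dz": 0, "wx": 0, "wy": 0, "wz": 0},
])

```text
time_s: 13.9
eef_pos: [0.645, 0.0039, 0.2044]
tcp_rot: [2.884, 0.266, -1.041]
ft_force: [-0.1, -0.0, 0.0]
finger_gap: 1.0
finger_force: 0.0
```

Run:
```python
from h import *
todo(BT,0,-.014)
d=get_image("wrist");c=cv2.resize(d["image"],(480,300))
s=get_image("scene")["image"][60:260,200:440]
cv2.imwrite("pics/4.png",np.hstack([c,cv2.resize(s,(320,300))]))
```

```text
shift tool [-0.0012 -0.0006  0.1346] turn [ 0.0009 -0.0051 -0.0006] pos [0.645  0.0039 0.2044] f [-0.1 -0.   0. ] j [ 0.01  0.63  1.51 -0.11  1.69  1.43]
```

View pics/4.png

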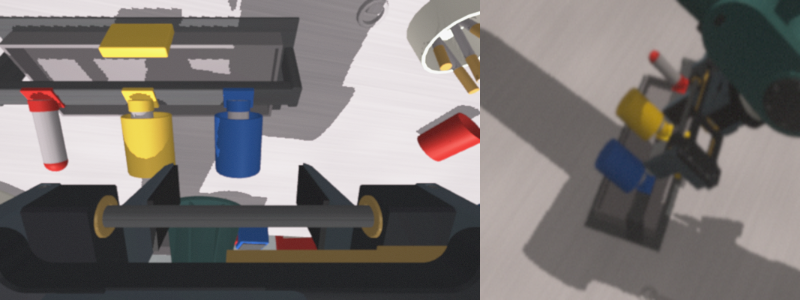

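The blue cup hangs like the yellow one. Going for the red cup now.

drive_tool([
  {"dx": 0, "dy": 0, "dz": 0, "wx": 0, "wy": 0.1388, "wz": 0},
  {"dx": 0, "dy": 0, "dz": 0, "wx": 0, "wy": 0.1388, "wz": 0},
  {"dx": 0, "dy": 0, "dz": 0, "wx": 0, "wy": 0.1388, "wz": 0},
  {"dx": 0, "dy": 0, "dz": 0, "wx": 0, "wy": 0.1388, "wz": 0},
  {"dx": 0, "dy": 0, "dz": 0, "wx": 0, "wy": 0.1388, "wz": 0},
  {"dx": 0, "dy": 0, "dz": 0, "wx": 0, "wy": 0, "wz": 0.1313},
  {"dx": 0, "dy": 0, "dz": 0, "wx": 0, "wy": 0, "wz": 0.1313},
  {"dx": 0, "dy": 0, "dz": 0, "wx": 0, "wy": 0, "wz": 0.1313},
])

```text
time_s: 14.8
eef_pos: [0.64, 0.0034, 0.1997]
tcp_rot: [3.122, -0.338, -0.011]
ft_force: [-0.4, -0.3, -0.3]
finger_gap: 1.0
finger_force: 0.0
```

drive_tool([
  {"dx": -0.0026, "dy": 0.0452, "dz": 0, "wx": 0, "wy": 0, "wz": 0},
  {"dx": -0.0026, "dy": 0.0452, "dz": 0, "wx": 0, "wy": 0, "wz": 0},
  {"dx": -0.0026, "dy": 0.0452, "dz": 0, "wx": 0, "wy": 0, "wz": 0},
  {"dx": -0.0026, "dy": 0.0452, "dz": 0, "wx": 0, "wy": 0, "wz": 0},
  {"dx": -0.0026, "dy": 0.0452, "dz": 0, "wx": 0, "wy": 0, "wz": 0},
  {"dx": -0.0026, "dy": 0.0452, "dz": 0, "wx": 0, "wy": 0, "wz": 0},
  {"dx": -0.0026, "dy": 0.0452, "dz": 0, "wx": 0, "wy": 0, "wz": 0},
  {"dx": -0.0026, "dy": 0.0452, "dz": 0, "wx": 0, "wy": 0, "wz": 0},
])

```text
time_s: 15.6
eef_pos: [0.5438, -0.3467, 0.2004]
tcp_rot: [3.124, -0.33, -0.011]
ft_force: [0.8, -0.1, -0.4]
finger_gap: 1.001
finger_force: 0.0
```

drive_tool([
  {"dx": -0.0022, "dy": 0.0451, "dz": 0, "wx": 0, "wy": 0, "wz": 0},
  {"dx": 0, "dy": 0, "dz": 0, "wx": 0, "wy": 0, "wz": 0},
  {"dx": 0, "dy": 0, "dz": 0, "wx": 0, "wy": 0, "wz": 0},
])

```text
time_s: 15.9
eef_pos: [0.5329, -0.3893, 0.2005]
tcp_rot: [-3.124, 0.332, 0.011]
ft_force: [-0.3, 0.8, 0.3]
finger_gap: 0.999
finger_force: 0.0
```

Run:
```python
from h import *
import h
d=get_image("wrist")
x0=np.array([.543,-.39,-.21])
h.crop=lambda d,m,P:crop(d,m,P,60)
x,v=fitcup([d],"red",x0);print(x,v)
a=np.array([np.cos(x[2]),np.sin(x[2])]);g=x[:2]-.005*a
s=bot.observe();M=R.from_rotvec(s["tcp_rot"]).as_matrix()
print(s["eef_pos"],"yaw",np.arctan2(M[1,0],M[0,0]),"shift",(M.T@np.r_[g-s["eef_pos"][:2],.018-s["eef_pos"][2]]).round(4))
```

```text
[ 0.54325409 -0.39092959 -0.22954022] 0.96429400566467
[ 0.53342019 -0.38850685  0.20076285] yaw -0.21073108936934717 shift [6.300e-03 1.000e-04 1.827e-01]
```

drive_tool([
  {"dx": 0.006, "dy": 0, "dz": 0, "wx": 0, "wy": 0, "wz": 0.018},
  {"dx": 0, "dy": 0, "dz": 0.045, "wx": 0, "wy": 0, "wz": 0},
  {"dx": 0, "dy": 0, "dz": 0.045, "wx": 0, "wy": 0, "wz": 0},
  {"dx": 0, "dy": 0, "dz": 0.045, "wx": 0, "wy": 0, "wz": 0},
  {"dx": 0, "dy": 0, "dz": 0.033, "wx": 0, "wy": 0, "wz": 0},
  {"dx": 0, "dy": 0, "dz": 0.014, "wx": 0, "wy": 0, "wz": 0},
  {"dx": 0, "dy": 0, "dz": 0, "wx": 0, "wy": 0, "wz": 0},
])

```text
time_s: 16.65
eef_pos: [0.5391, -0.3894, 0.0185]
tcp_rot: [-3.121, 0.357, 0.011]
ft_force: [-0.2, 0.1, 0.7]
finger_gap: 0.998
finger_force: 0.0
```

drive_tool([
  {"dx": 0, "dy": 0, "dz": 0, "wx": 0, "wy": 0, "wz": 0},
  {"dx": 0, "dy": 0, "dz": 0, "wx": 0, "wy": 0, "wz": 0},
  {"dx": 0, "dy": 0, "dz": 0, "wx": 0, "wy": 0, "wz": 0},
  {"dx": 0, "dy": 0, "dz": 0, "wx": 0, "wy": 0, "wz": 0},
  {"dx": 0, "dy": 0, "dz": 0, "wx": 0, "wy": 0, "wz": 0},
  {"dx": 0, "dy": 0, "dz": 0, "wx": 0, "wy": 0, "wz": 0},
  {"dx": 0, "dy": 0, "dz": 0, "wx": 0, "wy": 0, "wz": 0},
], jaw=255, force=20)

```text
time_s: 17.35
eef_pos: [0.5398, -0.3911, 0.0209]
tcp_rot: [3.119, -0.358, -0.006]
ft_force: [-1.7, 2.0, 8.0]
finger_gap: 0.636
finger_force: 20.0
```

drive_tool([
  {"dx": 0, "dy": 0, "dz": -0.045, "wx": 0, "wy": 0, "wz": 0},
  {"dx": 0, "dy": 0, "dz": -0.045, "wx": 0, "wy": 0, "wz": 0},
  {"dx": 0, "dy": 0, "dz": -0.045, "wx": 0, "wy": 0, "wz": 0},
  {"dx": 0, "dy": 0, "dz": -0.045, "wx": 0, "wy": 0, "wz": 0},
  {"dx": 0, "dy": 0, "dz": -0.045, "wx": 0, "wy": 0, "wz": 0},
  {"dx": 0, "dy": 0, "dz": 0, "wx": 0, "wy": 0, "wz": -0.1377},
  {"dx": 0, "dy": 0, "dz": 0, "wx": 0, "wy": 0, "wz": -0.1377},
  {"dx": 0, "dy": 0, "dz": 0, "wx": 0, "wy": 0, "wz": -0.1377},
])

```text
time_s: 18.15
eef_pos: [0.5404, -0.3906, 0.2457]
tcp_rot: [3.126, 0.299, -0.007]
ft_force: [-0.9, -0.1, -1.7]
finger_gap: 0.636
finger_force: 20.0
```

drive_tool([
  {"dx": 0.0007, "dy": -0.0453, "dz": 0, "wx": 0, "wy": 0, "wz": 0},
  {"dx": 0.0007, "dy": -0.0453, "dz": 0, "wx": 0, "wy": 0, "wz": 0},
  {"dx": 0.0007, "dy": -0.0453, "dz": 0, "wx": 0, "wy": 0, "wz": 0},
  {"dx": 0.0007, "dy": -0.0453, "dz": 0, "wx": 0, "wy": 0, "wz": 0},
  {"dx": 0.0007, "dy": -0.0453, "dz": 0, "wx": 0, "wy": 0, "wz": 0},
  {"dx": 0.0007, "dy": -0.0453, "dz": 0, "wx": 0, "wy": 0, "wz": 0},
  {"dx": 0.0007, "dy": -0.0453, "dz": 0, "wx": 0, "wy": 0, "wz": 0},
])

```text
time_s: 18.85
eef_pos: [0.4863, -0.0764, 0.2453]
tcp_rot: [3.128, 0.289, -0.007]
ft_force: [1.7, 0.5, -1.2]
finger_gap: 0.638
finger_force: 20.0
```

drive_tool([
  {"dx": 0.0007, "dy": -0.0453, "dz": 0, "wx": 0, "wy": 0, "wz": 0},
  {"dx": 0.0007, "dy": -0.0453, "dz": 0, "wx": 0, "wy": 0, "wz": 0},
  {"dx": 0.0007, "dy": -0.0453, "dz": 0, "wx": 0, "wy": 0, "wz": 0},
  {"dx": 0.0007, "dy": -0.0453, "dz": 0, "wx": 0, "wy": 0, "wz": 0},
  {"dx": 0.0007, "dy": -0.0453, "dz": 0, "wx": 0, "wy": 0, "wz": 0},
  {"dx": 0.0007, "dy": -0.0453, "dz": 0, "wx": 0, "wy": 0, "wz": 0},
  {"dx": 0, "dy": 0, "dz": 0, "wx": 0, "wy": 0, "wz": 0},
])

```text
time_s: 19.55
eef_pos: [0.4402, 0.1937, 0.2453]
tcp_rot: [-3.127, -0.297, 0.007]
ft_force: [-0.2, 0.2, -0.6]
finger_gap: 0.634
finger_force: 20.0
```

drive_tool([
  {"dx": 0, "dy": 0, "dz": 0, "wx": 0, "wy": -0.1396, "wz": 0},
  {"dx": 0, "dy": 0, "dz": 0, "wx": 0, "wy": -0.1396, "wz": 0},
  {"dx": 0, "dy": 0, "dz": 0, "wx": 0, "wy": -0.1396, "wz": 0},
  {"dx": 0, "dy": 0, "dz": 0, "wx": 0, "wy": -0.1396, "wz": 0},
  {"dx": 0, "dy": 0, "dz": 0, "wx": 0, "wy": -0.1396, "wz": 0},
  {"dx": 0, "dy": 0, "dz": 0, "wx": 0, "wy": 0, "wz": 0},
])

```text
time_s: 20.15
eef_pos: [0.4418, 0.1894, 0.2433]
tcp_rot: [2.876, 0.265, -1.064]
ft_force: [-1.0, -0.2, -0.8]
finger_gap: 0.635
finger_force: 20.0
```

Run:
```python
from h import *
todo(RT,.09,-.008,.0276)
```

```text
shift tool [ 0.063  -0.001   0.0519] turn [ 0.0001  0.0105 -0.0001] pos [0.4418 0.1894 0.2433] f [-1.  -0.2 -0.8] j [0.31 0.35 1.86 0.08 1.63 1.67]
```

drive_tool([
  {"dx": 0, "dy": -0.001, "dz": 0.026, "wx": 0, "wy": 0.008, "wz": 0},
  {"dx": 0, "dy": 0, "dz": 0.026, "wx": 0, "wy": 0, "wz": 0},
  {"dx": 0.032, "dy": 0, "dz": 0, "wx": 0, "wy": 0, "wz": 0},
  {"dx": 0.031, "dy": 0, "dz": 0, "wx": 0, "wy": 0, "wz": 0},
  {"dx": 0.02, "dy": 0, "dz": 0, "wx": 0, "wy": 0, "wz": 0},
  {"dx": 0.02, "dy": 0, "dz": 0, "wx": 0, "wy": 0, "wz": 0},
  {"dx": 0, "dy": 0, "dz": 0, "wx": 0, "wy": 0, "wz": 0},
])

```text
time_s: 20.85
eef_pos: [0.4865, 0.1991, 0.1385]
tcp_rot: [2.886, 0.267, -1.04]
ft_force: [-0.9, -0.1, -0.1]
finger_gap: 0.634
finger_force: 20.0
```

Run:
```python
from h import *
todo(RT,.0,-.012,.0276)
d=get_image("wrist");cv2.imwrite("pics/5.png",cv2.resize(d["image"],(480,300)))
```

```text
shift tool [0.05   0.0004 0.0061] turn [ 0.0004 -0.0061  0.0005] pos [0.4865 0.1991 0.1385] f [-0.9 -0.1 -0.1] j [0.31 0.54 1.8  0.08 1.49 1.66]
```

View pics/5.png

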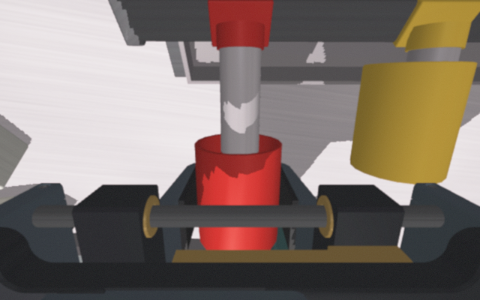

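The peg is centred in the red cup's mouth at (240,145). Sliding on.

drive_tool([
  {"dx": 0.015, "dy": 0, "dz": 0.002, "wx": 0, "wy": -0.005, "wz": 0},
  {"dx": 0.014, "dy": 0, "dz": 0.001, "wx": 0, "wy": 0, "wz": 0},
  {"dx": 0.012, "dy": 0, "dz": 0.001, "wx": 0, "wy": 0, "wz": 0},
  {"dx": 0.006, "dy": 0, "dz": 0.001, "wx": 0, "wy": 0, "wz": 0},
  {"dx": 0, "dy": 0, "dz": 0, "wx": 0, "wy": 0, "wz": 0},
])

```text
time_s: 21.4
eef_pos: [0.5182, 0.2053, 0.1048]
tcp_rot: [2.881, 0.267, -1.052]
ft_force: [-0.2, -0.2, -0.2]
finger_gap: 0.636
finger_force: 20.0
```

drive_tool([
  {"dx": 0.002, "dy": 0, "dz": 0, "wx": 0, "wy": 0, "wz": 0},
  {"dx": 0, "dy": 0, "dz": 0, "wx": 0, "wy": 0, "wz": 0},
])

```text
time_s: 21.6
eef_pos: [0.5195, 0.2057, 0.1041]
tcp_rot: [2.881, 0.267, -1.051]
ft_force: [-0.6, 1.2, -0.0]
finger_gap: 0.635
finger_force: 20.0
```

drive_tool([
  {"dx": 0.002, "dy": 0, "dz": 0, "wx": 0, "wy": 0, "wz": 0},
  {"dx": 0, "dy": 0, "dz": 0, "wx": 0, "wy": 0, "wz": 0},
])

```text
time_s: 21.8
eef_pos: [0.5208, 0.2059, 0.103]
tcp_rot: [2.88, 0.267, -1.053]
ft_force: [-3.5, 0.3, 4.0]
finger_gap: 0.636
finger_force: 20.0
```

Contact. Lowering 2 mm onto the peg, pressing slightly, then releasing.

drive_tool([
  {"dx": 0.002, "dy": 0, "dz": 0.002, "wx": 0, "wy": 0, "wz": 0},
  {"dx": 0, "dy": 0, "dz": 0, "wx": 0, "wy": 0, "wz": 0},
])

```text
time_s: 22.0
eef_pos: [0.5212, 0.206, 0.1012]
tcp_rot: [2.88, 0.267, -1.054]
ft_force: [-5.4, -1.9, 16.5]
finger_gap: 0.635
finger_force: 20.0
```

drive_tool([
  {"dx": -0.002, "dy": 0, "dz": 0.001, "wx": 0, "wy": 0, "wz": 0},
  {"dx": 0, "dy": 0, "dz": 0, "wx": 0, "wy": 0, "wz": 0},
])

```text
time_s: 22.2
eef_pos: [0.5208, 0.2059, 0.1015]
tcp_rot: [2.883, 0.268, -1.047]
ft_force: [6.0, 0.3, 9.3]
finger_gap: 0.636
finger_force: 20.0
```

drive_tool([
  {"dx": 0, "dy": 0, "dz": 0, "wx": 0, "wy": 0, "wz": 0},
  {"dx": 0, "dy": 0, "dz": 0, "wx": 0, "wy": 0, "wz": 0},
  {"dx": 0, "dy": 0, "dz": 0, "wx": 0, "wy": 0, "wz": 0},
  {"dx": 0, "dy": 0, "dz": 0, "wx": 0, "wy": 0, "wz": 0},
  {"dx": 0, "dy": 0, "dz": 0, "wx": 0, "wy": 0, "wz": 0},
], jaw=0)

```text
time_s: 22.7
eef_pos: [0.5191, 0.2056, 0.1002]
tcp_rot: [2.88, 0.267, -1.052]
ft_force: [0.9, 0.4, 0.1]
finger_gap: 0.994
finger_force: 0.0
```

drive_tool([
  {"dx": 0, "dy": 0, "dz": -0.02, "wx": 0, "wy": 0, "wz": 0},
  {"dx": 0, "dy": 0, "dz": -0.035, "wx": 0, "wy": 0, "wz": 0},
  {"dx": 0, "dy": 0, "dz": -0.045, "wx": 0, "wy": 0, "wz": 0},
  {"dx": 0, "dy": 0, "dz": -0.045, "wx": 0, "wy": 0, "wz": 0},
  {"dx": 0, "dy": 0, "dz": 0, "wx": 0, "wy": 0, "wz": 0},
  {"dx": 0, "dy": 0, "dz": 0, "wx": 0, "wy": 0, "wz": 0},
  {"dx": 0, "dy": 0, "dz": 0, "wx": 0, "wy": 0, "wz": 0},
])

```text
time_s: 23.4
eef_pos: [0.6099, 0.2225, 0.21]
tcp_rot: [2.879, 0.267, -1.054]
ft_force: [0.5, -0.7, -0.1]
finger_gap: 0.997
finger_force: 0.0
```

Run:
```python
from h import *
d=get_image("wrist");c=cv2.resize(d["image"],(480,300))
s=get_image("top")["image"][150:275,160:330]
cv2.imwrite("pics/6.png",np.hstack([c,cv2.resize(s,(320,300))]))
```

```text
(no output)
```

View pics/6.png

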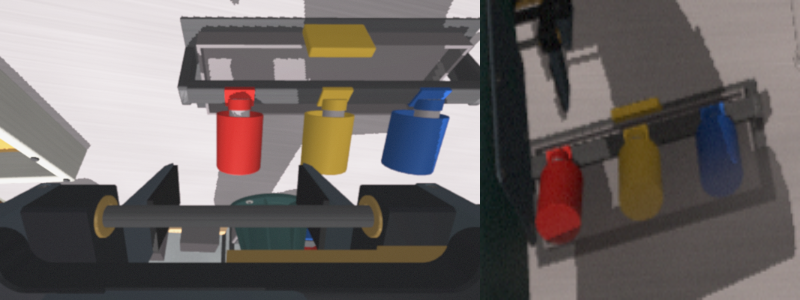

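All three cups hang alike at (239,140), (327,140) and (415,140) in the wrist view, the tray is home and the gripper is clear. Handing in.

```bash
python3 -c "
from rig import bot
print(bot.finish_job())"
```

```text
the job is handed in; nothing more can be done
None
```

The tray is home, the red and blue cups hang mouth-down on their own pegs, released, with the yellow cup still in place; the job was handed in at about 23 s of the 72 s allowed, and no verdict was shown.

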